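# Unlock and open the test-cell cooling-water valve

### The job

The cooling-water ball valve on the bench is shut and locked by a steel pin. Pull the pin up out of its lock hole and stand it, fully home, in the hole of the small parking block; only then push the valve handle round its quarter turn until it meets the sprung end stop and press it home there with a firm push of about 15 N for a second, never loading the handle with more than 25 N, and leave it bearing on the stop. Leave the mug, the can and the wrench alone.

Things in the scene. Friction and masses are not known exactly. Their poses are not given: they have to be found in the camera images.
- valve: Valve unit fixed to the bench: steel base plate 200 x 360 x 10 mm, steel pipe 32 mm thick (top 58 mm up) along y, ends elbowed down at y = +-130 mm, brass ball-valve body in its middle (top 69 mm up, to y = +-56 mm). Origin on the bench under the handle's pivot; z up, the handle shut points along -x.
- handle: Lever handle turning level on the vertical pivot. Origin on the pivot axis at bench height; the lever points along its own -x. Shut, its axes match the valve's within 0.1 rad; it opens anticlockwise seen from above, towards the valve's -y. Turns stiffly (0.35 N m, about 3 N at the grip) and stays where left. A steel bar 16 mm wide leads from the pivot to the grip.
- handle_grip (a point): On the handle's black plastic grip, 120 mm from the pivot axis, 92 mm above the bench, axes as handle. The grip reaches from 70 to 165 mm from the axis, is 22 mm wide and 22 mm high (81 to 103 mm up); below it is free space down to the boss (60 mm up) and, when open, the pipe (58 mm up).
- pivot (a point): On the handle's pivot axis, 92 mm above the bench.
- bracket: End-stop post of the valve, 26 x 26 mm, 104 mm high, at x = 64, y = -50 mm of the valve frame (origin, axes as valve), with a rubber-tipped sprung plunger pointing to -x that meets the handle's bar 50 mm from the pivot. Setting unknown: handle meets it 1.37 to 1.77 rad from straight shut. Then the push at the grip climbs about 5 N per mm. Home: 15 N on the plunger, some 10 N at the grip.
- lock_hole (a point): Mouth of the lock hole in the top of an aluminium boss 32 x 32 mm, 60 mm above the bench, at x = -85, y = -38 mm of valve, just beside the shut handle on the side to which it opens. Hole 13 mm wide, 25 mm deep, straight down.
- pin_mid (a point): Middle (half-way up) of the loose steel lock pin, 105 mm long, 70 g, z along it to the head: shank 10 mm thick, 80 mm long; cylindrical head 22 mm thick, 25 mm high. At the start it stands in the lock hole, head 115 to 140 mm above the bench, higher than the handle, and its shank blocks the handle.
- pin_head (a point): Centre of the pin's head, 40 mm above pin_mid along the pin, 12.5 mm below its top; where to grip it.
- pin_foot (a point): Bottom end of the pin, 52.5 mm below pin_mid.
- park_mouth (a point): Mouth of the parking hole, centre of the top of a fixed aluminium block 55 x 55 x 50 mm on the bench. Hole 14 mm wide (with a 2 mm chamfer), 30 mm deep, straight down.
- park_seat (a point): Centre of the floor of the parking hole, 20 mm above the bench; z up.
- mug: White mug, 80 mm wide, 90 mm high; leave alone. Origin under its centre.
- can: Aluminium can 60 mm wide, 120 mm high; leave alone. Origin under its centre.
- wrench: Steel wrench lying on the bench; leave alone.
Mind the look-alikes: they are no part of the job. What is shaped like the part that bears park_mouth but turquoise is not meant.

How it is judged:
By the outcome, as a careful person would: the job done as asked, in the order asked, and still so for the second after the job is handed in, with the robot touching nothing.
It also fails if it takes over 72 s, if anything falls off the work surface, if the arm or the gripper's body presses on something with over 40 N, if the wrist force passes 120 N, or if a joint passes its speed limit or range.

### The arm

A 6-joint arm with a two-finger parallel gripper is mounted at the origin on the work surface. World frame = base frame: x ahead of the robot, y to its left, z up, the work surface at z = 0. Lengths are in mm, angles in rad, forces in N, time in s.
With the tool pointing down it reaches from about 350 to 975 mm from the base axis. Payload 7.1 kg.
Tool frame: the origin (TCP) lies between the finger pads; the fingertips stand 19 mm ahead of it and the grasp point (between the pads) is the TCP (ctrl.tcp_to_tips is the distance from the TCP to the fingertips, in mm); z points along the fingers, y is the line along which they close (so a half turn about z gives the same grasp; the last joint's range is limited). The gripper opens to 88 mm and grips with 3 to 60 N. Pads are 20 mm wide; open, the fingers measure 115 mm over their backs; the gripper's body (75 mm by 178 mm) begins 61 mm behind the grasp point.
Start: joints at [1.18, 0.423, 1.63, -0, 1.089, -0.019], TCP at [227.026, 582.292, 241.675] pointing down, gripper open.
Joint ranges: [-3, 3], [-0.9, 2.11], [0.09, 2.58], [-1.31, 4.45], [0.11, 2.69], [-2.54, 2.54]. Speed limits (rad/s): [2.39, 2.39, 3.01, 3.14, 3.14, 3.14].

### API

Orientations are given as a rotation vector (axis times angle).
In Python, from workcell import status, optics, ctrl gives the robot as it stands. The module is installed in compiled form; this text tells all that it offers.
- The arm moves only by the shell command python3 -m inch 'ROWS'. ROWS is JSON, a list that holds one entry, the list of rows, each a list of 7 numbers: the shift along the tool's x, y, z in mm, then the turn, a rotation vector about the tool's x, y, z in rad, then the opening in per cent of the stroke, from 0 (shut) to 100 (fully open). A call has 1 to 20 rows; each row is the pose to reach, as a shift and turn from the pose commanded when the call began, along the tool's axes at that moment; what a row does not reach only later rows make up. A row lasts 1/10 s, in which the tool goes at most 50 mm and 8.59 degrees, less where a joint would pass 70% of its speed; a pose out of reach is approached as far as the arm can. A call with a gripper value outside its range is refused whole. The fingers move at their own pace and stop on an object; the grip force is fixed at half the most. Time passes only in rows, so rows that repeat a pose let the fingers close. It gives the time, the measured TCP pose, the force, the opening and the grip force at its end, in the units of the state.
- status.get_obs(): the state, without advancing time (a new reading comes with each control period).
- optics.get_image(name): name is "scene" or "side" or "wrist"; returns a dict with "frame" (384x512x3 uint8, red, green, blue), "fx", "fy", "cx", "cy" (pixels), "rvec" (rotation vector, rad) and "tvec" (3), from world to camera coordinates, as OpenCV has them; the wrist camera has in their place "hand_eye" (4x4, takes a point from camera to tool coordinates, whose origin is the TCP and whose axes are the flange's). Camera axes: x right, y down, z forward; pixel columns grow to the right and rows downward; lengths in mm; the calibration is good to about 2 mm. The wrist camera is an equidistant fisheye: a pixel r from the principal point sees the ray r / f radians off the axis. A picture is of the moment at which its call begins: read the wrist's pose just before it. There is no depth.
- ctrl.close_job(): hands the job in; it is judged then, once.
The state is a dict: "t": time; "qpos": joint angles; "qvel": joint speeds; "joint_torque": joint torques, N m; "ee_pos": TCP position; "orientation": TCP orientation; "ft_force": force on the tool from outside, world axes, zero at the start; "moment": the same for the moment, N m; "width": finger opening in mm; "grasp_force": force on a finger pad.
Only numpy, scipy, OpenCV 4.12 (cv2) and the standard library are available. Lean on these libraries where they do the work, as an engineer would, in place of code of your own. Each camera call takes 0.05 s, during which the arm holds its last target. There are 200 camera calls.

## Working session

There is one attempt and no reset: what is moved stays moved. The work goes in short steps, Python scripts to look and compute and a shell command to move; the robot and the scene stay as the last step left them, time stands still between calls to the robot, and variables do not carry over. Pictures are saved under pics/ and viewed, at most 10 in all, crops included, and the job is handed in when it is done.

```bash
mkdir -p pics; cat > h.py <<'E'
import numpy as np, cv2, json
from workcell import status, optics, ctrl
from scipy.spatial.transform import Rotation as R
E
python3 - <<'E'
from h import *
o=status.get_obs(); print({k:np.round(v,3).tolist() for k,v in o.items()})
ims=[]
import pickle
d={}
for n in ("scene","side","wrist"):
    im=optics.get_image(n); d[n]=im
    cv2.imwrite(f"pics/{n}0.png",cv2.resize(im["frame"][...,::-1],(800,600),interpolation=cv2.INTER_CUBIC))
    print(n,{k:np.round(v,4).tolist() for k,v in im.items() if k!="frame"})
d['obs']=o
pickle.dump(d,open("d0.pkl","wb"))
E
```

```text
{'t': 0.0, 'qpos': [1.18, 0.424, 1.631, 0.0, 1.089, -0.019], 'qvel': [-0.0, 0.002, 0.0, 0.0, 0.001, 0.0], 'joint_torque': [0.001, -54.462, -27.367, 0.064, 0.023, -0.0], 'ee_pos': [226.815, 581.827, 240.877], 'orientation': [-0.581, -3.087, 0.002], 'ft_force': [-0.003, -0.109, 0.034], 'moment': [0.042, -0.037, 0.029], 'grasp_force': 0.0, 'width': 87.625}
scene {'fx': 446.0513, 'fy': 446.0513, 'cx': 262.4018, 'cy': 197.2457, 'rvec': [1.6357, 1.5914, -0.8983], 'tvec': [16.1602, -166.8007, 1527.164]}
side {'fx': 422.077, 'fy': 422.077, 'cx': 253.2447, 'cy': 192.1193, 'rvec': [2.4494, -0.0954, 0.0137], 'tvec': [-454.0156, 84.7242, 1038.8917]}
wrist {'fx': 297.3186, 'fy': 297.3186, 'cx': 256.5965, 'cy': 190.2041, 'hand_eye': [[-0.0008, -0.9549, -0.297, 80.953], [1.0, -0.0005, -0.0009, -0.5492], [0.0007, -0.297, 0.9549, -141.7603], [0.0, 0.0, 0.0, 1.0]]}
```

View pics/scene0.png

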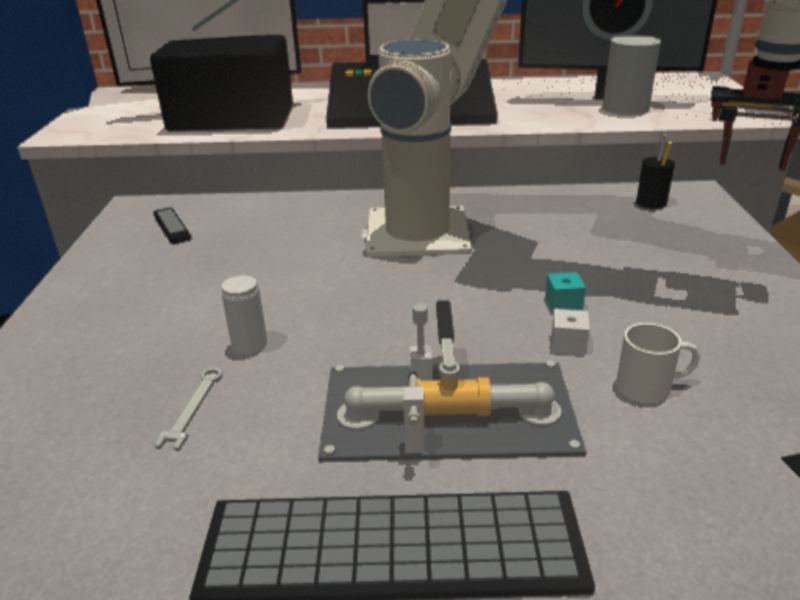

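View pics/side0.png

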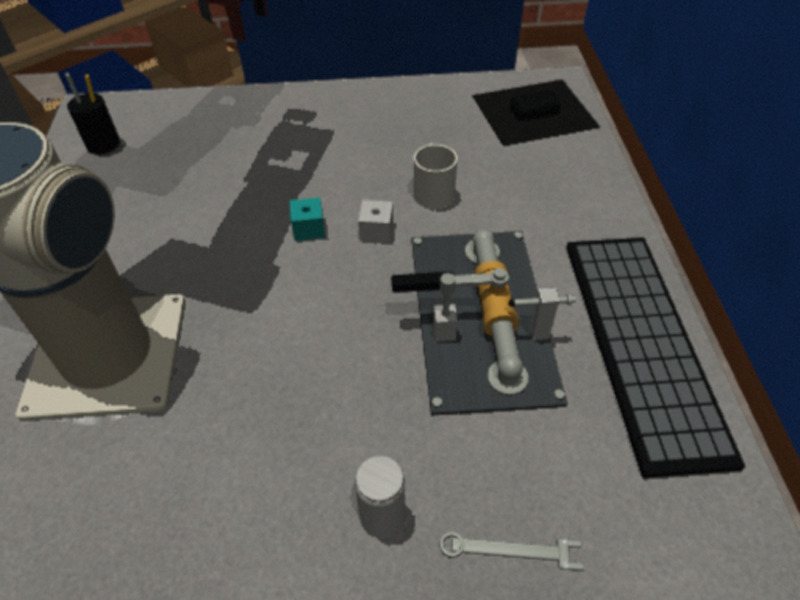

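View pics/wrist0.png

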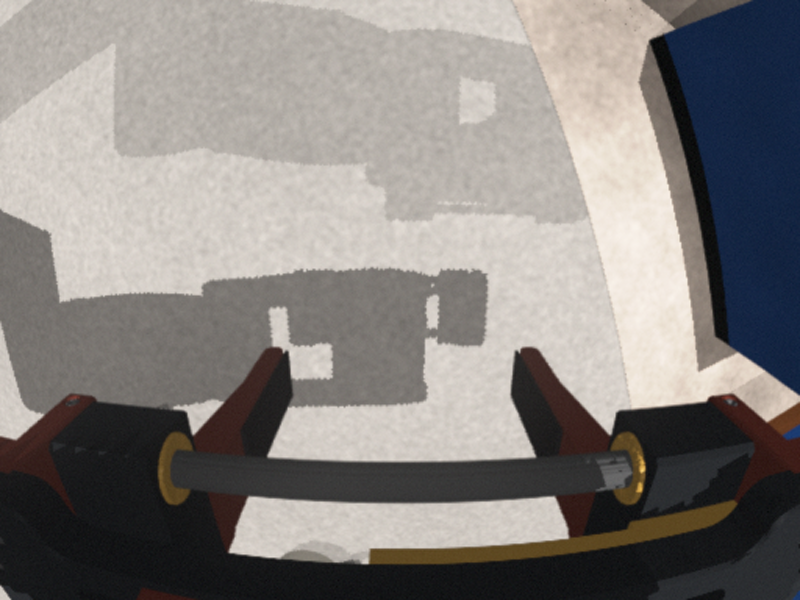

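The scene picture shows the pin head at about (420,313), the white parking block's mouth at (571,320) and the handle grip at (445,320). The turquoise decoy is at (566,280). In the side picture the pin head is at (448,280), the park mouth at (376,212) and the pivot at (500,275). The wrist camera sees only bare bench. I'll zoom in for exact pixels.

```bash
python3 - <<'E'
from h import *
import pickle
d=pickle.load(open("d0.pkl","rb"))
def crop(n,x,y,w,h,s): 
    return cv2.resize(d[n]["frame"][y:y+h,x:x+w,::-1],None,fx=s,fy=s,interpolation=cv2.INTER_CUBIC)
a=crop("scene",255,185,130,50,6)[:300,:780]
b=crop("side",220,120,130,50,6); 
c=np.zeros((600,800,3),np.uint8); c[:300,:780]=a; c[300:,:780]=b
cv2.imwrite("pics/z0.png",c)
E
```

```text
(no output)
```

View pics/z0.png

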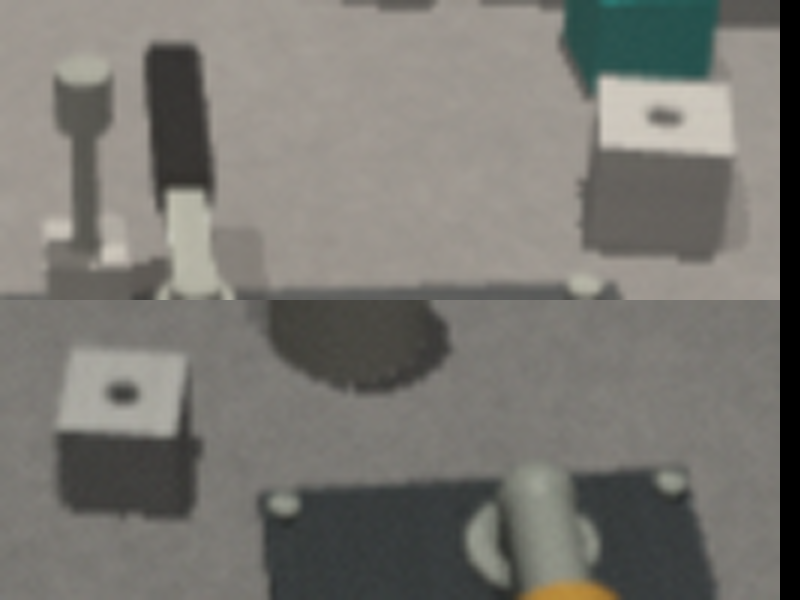

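In this zoom the scene crop shows the pin's top centre at (83,71) and the park mouth at (664,116). The side crop shows the park mouth at (123,393). I'll triangulate from these.

```bash
cat >> h.py <<'E'
def cam(im):
    K=np.array([[im["fx"],0,im["cx"]],[0,im["fy"],im["cy"]],[0,0,1]]); r=cv2.Rodrigues(np.array(im["rvec"],float))[0]
    return K@np.c_[r,np.array(im["tvec"]).reshape(3)]
def tri(d,a,b):
    X=cv2.triangulatePoints(cam(d["scene"]),cam(d["side"]),np.array(a,float).reshape(2,1),np.array(b,float).reshape(2,1))[:,0]; X=X[:3]/X[3]
    e=[np.hypot(*((p:=cam(d[n])@np.r_[X,1])[:2]/p[2]-q)) for n,q in (("scene",a),("side",b))]
    return X.round(1),np.round(e,2)
def rel(p_world,yaw_line=None):
    "shift to p in tool axes"
    o=status.get_obs(); return R.from_rotvec(o["orientation"]).inv().apply(np.array(p_world)-o["ee_pos"]).round(1)
def wray(im,o,uv):
    "wrist pixel -> world origin, direction"
    v=(np.array(uv)-[im["cx"],im["cy"]])/im["fx"]; th=np.hypot(*v); H=np.array(im["hand_eye"])
    c=np.r_[np.sin(th)*v/max(th,1e-9),np.cos(th)]; r=R.from_rotvec(o["orientation"])
    return r.apply(H[:3,3])+o["ee_pos"], r.apply(H[:3,:3]@c)
def wproj(im,o,X):
    r=R.from_rotvec(o["orientation"]); H=np.array(im["hand_eye"])
    c=H[:3,:3].T@(r.inv().apply(np.array(X,float)-o["ee_pos"])-H[:3,3]); th=np.arctan2(np.hypot(*c[:2]),c[2])
    return (np.array([im["cx"],im["cy"]])+im["fx"]*th*c[:2]/np.hypot(*c[:2])).round(1)
E
python3 - <<'E'
from h import *
import pickle
d=pickle.load(open("d0.pkl","rb"))
P={"pintop":((268.5,196.5),(286.7,177)),"park":((365.3,204),(240.2,135.2)),"pivot":((449*.64,367*.64),(500*.64,275*.64))}
for k,v in P.items(): print(k,tri(d,*v))
# plate corners on bench z=10
def ray(n,uv,z):
    M=cam(d[n]); H=np.c_[M[:,:2],M[:,2]*z+M[:,3]]; q=np.linalg.solve(H,np.r_[uv,1]); return (q[:2]/q[2]).round(1)
for n,c in (("scene",[(332,367),(556,364),(583,454),(320,459)]),("side",[(412,236),(523,232),(565,402),(433,410)])):
    for u in c: print(n,ray(n,np.array(u)*.64,10))
# grip end to bar ; block edge yaw
for u in [(173,45),(186,190)]: print("grip",ray("scene",(255+u[0]/6-.4,185+u[1]/6-.4),103))
for u in [(600,77),(731,83),(598,149),(735,155)]: print("blk",ray("scene",(255+u[0]/6-.4,185+u[1]/6-.4),50))
print(R.from_rotvec(status.get_obs()["orientation"]).as_matrix().round(3))
E
```

```text
pintop (array([531.9,  -8.1, 141. ]), array([0.09, 0.11]))
park (array([436.7, 238.2,  49.9]), array([0.46, 0.47]))
pivot (array([617.8,  28.6,  96.3]), array([0.29, 0.29]))
scene [ 495.4 -147.5]
scene [502.8 205.8]
scene [702.1 203.2]
scene [ 698.4 -147.6]
side [499.9 209.1]
side [699.2 201.8]
side [ 691.6 -149.7]
side [ 498.9 -147.4]
grip [453.4  29.9]
grip [556.9  28.9]
blk [403.  218.2]
blk [410.6 273.3]
blk [458.6 206.7]
blk [465.6 262.2]
[[-0.932  0.363 -0.   ]
 [ 0.363  0.932 -0.001]
 [ 0.    -0.001 -1.   ]]
```

Pin top is at (532,-8,141), park mouth at (437,238,50) and pivot at (617,29). These agree with the text. First move goes above the pin.

```bash
python3 -m inch '[[[-499,-440,42,0,0,1.2,100],[-499,-440,42,0,0,1.2,100],[-499,-440,42,0,0,1.2,100],[-499,-440,42,0,0,1.2,100],[-499,-440,42,0,0,1.2,100],[-499,-440,42,0,0,1.2,100],[-499,-440,42,0,0,1.2,100],[-499,-440,42,0,0,1.2,100],[-499,-440,42,0,0,1.2,100],[-499,-440,42,0,0,1.2,100],[-499,-440,42,0,0,1.2,100],[-499,-440,42,0,0,1.2,100],[-499,-440,42,0,0,1.2,100],[-499,-440,42,0,0,1.2,100],[-499,-440,42,0,0,1.2,100],[-499,-440,42,0,0,1.2,100],[-499,-440,42,0,0,1.2,100],[-499,-440,42,0,0,1.2,100],[-499,-440,42,0,0,1.2,100],[-499,-440,42,0,0,1.2,100]]]'
python3 - <<'E'
from h import *
o=status.get_obs(); im=optics.get_image("wrist")
cv2.imwrite("pics/w1.png",cv2.resize(im["frame"][...,::-1],(800,600),interpolation=cv2.INTER_CUBIC))
print(o["t"],o["ee_pos"],o["orientation"],o["qpos"])
for p in [(531.9,-8.1,141),(618,29,92),(436.7,238.2,50)]: print(p,wproj(im,o,p)/.64)
E
```

```text
t: 2.15
ee_pos: [531.9, -8.2, 199.8]
orientation: [2.221, 2.222, 0.0]
ft_force: [-0.7, 0.4, -0.5]
width: 87.6
grasp_force: 0.0
2.15 [531.90089199  -8.19232428 199.82010372] [2.22118257e+00 2.22163034e+00 1.38118444e-04] [-3.77894121e-02  3.43382511e-01  1.86864129e+00  3.84846434e-05
  9.29472776e-01 -3.80140082e-02]
(531.9, -8.1, 141) [399.84375 335.     ]
(618, 29, 92) [552.5     239.53125]
(436.7, 238.2, 50) [256.25  -71.875]
```

View pics/w1.png

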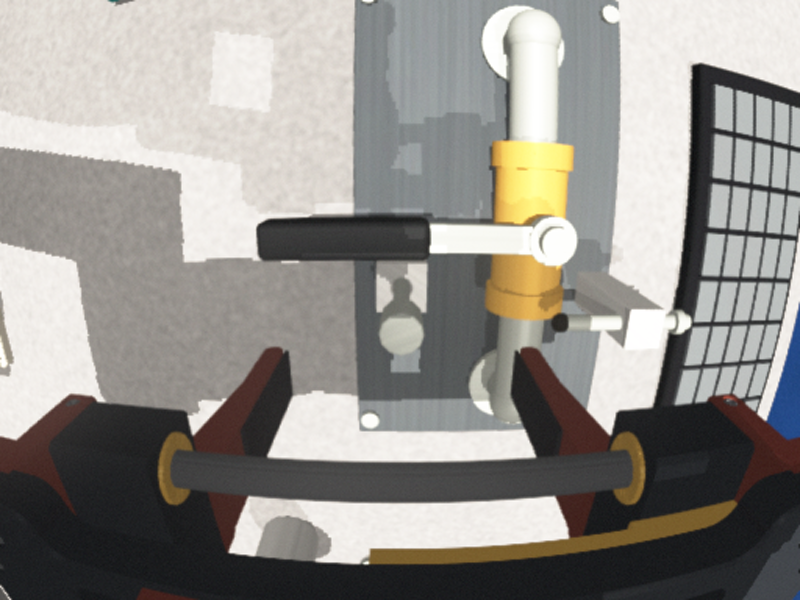

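The wrist picture shows the pin head at (402,334), where (400,335) was predicted, and the pivot at (553,240) as predicted. The handle is straight shut. I'll descend and grip.

```bash
python3 -m inch '[[[0,0,20,0,0,0,100],[0,0,40,0,0,0,100],[0,0,55,0,0,0,100],[0,0,65,0,0,0,100],[0,0,70,0,0,0,100],[0,0,70,0,0,0,100],[0,0,70,0,0,0,60],[0,0,70,0,0,0,40],[0,0,70,0,0,0,0],[0,0,70,0,0,0,0],[0,0,70,0,0,0,0],[0,0,70,0,0,0,0],[0,0,70,0,0,0,0],[0,0,70,0,0,0,0]]]'
```

```text
t: 3.6
ee_pos: [532.1, -8.9, 129.7]
orientation: [-2.222, -2.22, 0.0]
ft_force: [-0.5, -0.0, -0.7]
width: 27.4
grasp_force: 0.0
```

```bash
python3 -m inch '[[[0,0,0,0,0,0,0],[0,0,0,0,0,0,0],[0,0,0,0,0,0,0],[0,0,0,0,0,0,0],[0,0,0,0,0,0,0],[0,0,0,0,0,0,0]]]'
```

```text
t: 4.2
ee_pos: [532.1, -8.9, 129.7]
orientation: [-2.223, -2.22, 0.0]
ft_force: [0.1, 0.5, -1.0]
width: 21.5
grasp_force: 30.0
```

```bash
python3 -m inch '[[[0,0,-5,0,0,0,0],[0,0,-10,0,0,0,0],[0,0,-15,0,0,0,0],[0,0,-22,0,0,0,0],[0,0,-30,0,0,0,0],[0,0,-45,0,0,0,0],[0,0,-65,0,0,0,0],[0,0,-85,0,0,0,0],[0,0,-90,0,0,0,0],[0,0,-90,0,0,0,0],[0,0,-90,0,0,0,0]]]'
python3 - <<'E'
from h import *
print(rel((436.7,238.2,220)))
E
```

```text
t: 5.3
ee_pos: [531.6, -8.9, 219.1]
orientation: [-2.222, -2.22, 0.001]
ft_force: [-0.1, 0.5, -2.0]
width: 21.3
grasp_force: 30.0
[247.  -95.1  -0.8]
```

```bash
python3 -m inch '[[[40,-15,0,0,0,0,0],[80,-31,0,0,0,0,0],[120,-46,0,0,0,0,0],[160,-62,0,0,0,0,0],[200,-77,0,0,0,0,0],[230,-88,0,0,0,0,0],[247,-95,0,0,0,0,0],[247,-95,0,0,0,0,0],[247,-95,30,0,0,0,0],[247,-95,55,0,0,0,0],[247,-95,55,0,0,0,0],[247,-95,55,0,0,0,0],[247,-95,55,0,0,0,0]]]'
python3 - <<'E'
from h import *
import pickle
o=status.get_obs(); d={n:optics.get_image(n) for n in ("scene","side","wrist")}; d["obs"]=o; pickle.dump(d,open("d1.pkl","wb"))
def crop(n,x,y,w,h,s): return cv2.resize(d[n]["frame"][y:y+h,x:x+w,::-1],(w*s,h*s),interpolation=cv2.INTER_CUBIC)
c=np.zeros((600,800,3),np.uint8)
c[:,:390]=crop("scene",335,130,65,100,6); c[:,400:790]=crop("side",210,70,65,100,6)
cv2.imwrite("pics/z1.png",c); print(o["ee_pos"],o["orientation"])
for n in("scene","side"):
    for z in (50,75): p=cam(d[n])@np.r_[o["ee_pos"][:2],z,1]; print(n,z,(p[:2]/p[2]).round(1))
E
```

```text
t: 6.6
ee_pos: [438.1, 238.0, 165.5]
orientation: [2.223, 2.219, 0.002]
ft_force: [0.9, 0.3, -1.3]
width: 21.4
grasp_force: 30.0
[438.13421574 238.03603923 165.52749385] [2.22291684e+00 2.21935419e+00 1.73843938e-03]
scene 50 [365.1 204.6]
scene 75 [366.1 196.3]
side 50 [240.6 134.7]
side 75 [240.2 127.9]
```

View pics/z1.png

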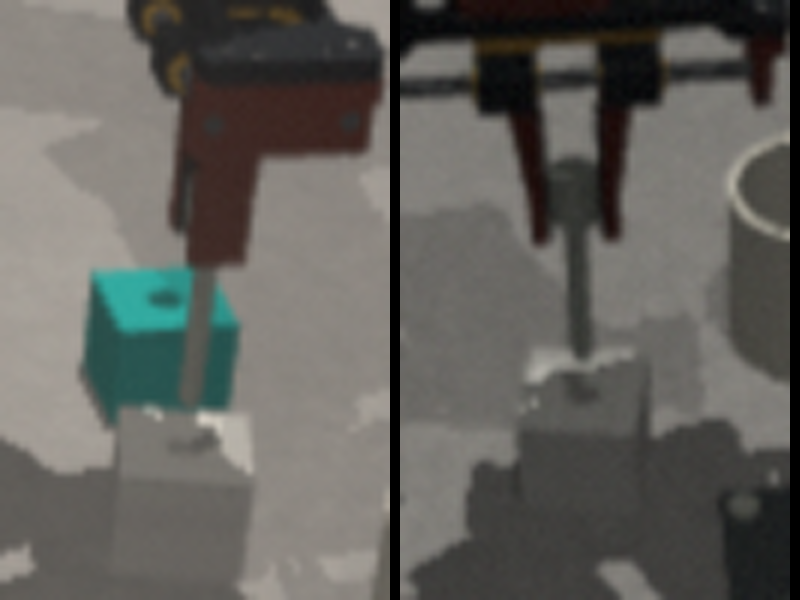

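The scene crop shows the pin foot at (190,403) and the hole at (185,440). The side crop shows the foot at (581,360) and the hole at (578,393). The pin hangs upright over the white block, to within 2 mm or so. I'll refine with the wrist camera.

```bash
python3 - <<'E'
from h import *
import pickle
d=pickle.load(open("d1.pkl","rb")); im=d["wrist"]; o=d["obs"]
x,y,w,h,s=190,120,133,100,6
cv2.imwrite("pics/z2.png",cv2.resize(im["frame"][y:y+h,x:x+w,::-1],(w*s,h*s),interpolation=cv2.INTER_CUBIC))
f=lambda X:((wproj(im,o,X)-[x,y]+.4)*s).round(0)
e=o["ee_pos"]
print("mouth@tcp",f((e[0],e[1],50)),"mouth tri",f((436.7,238.2,50)),"foot",f((e[0],e[1],71)),"top",f((e[0],e[1],177)))
print("mouth +5x",f((e[0]+5,e[1],50)),"+5y",f((e[0],e[1]+5,50)))
E
```

```text
mouth@tcp [398. 429.] mouth tri [388. 428.] foot [398. 474.] top [397. 877.]
mouth +5x [431. 429.] +5y [398. 398.]
```

View pics/z2.png

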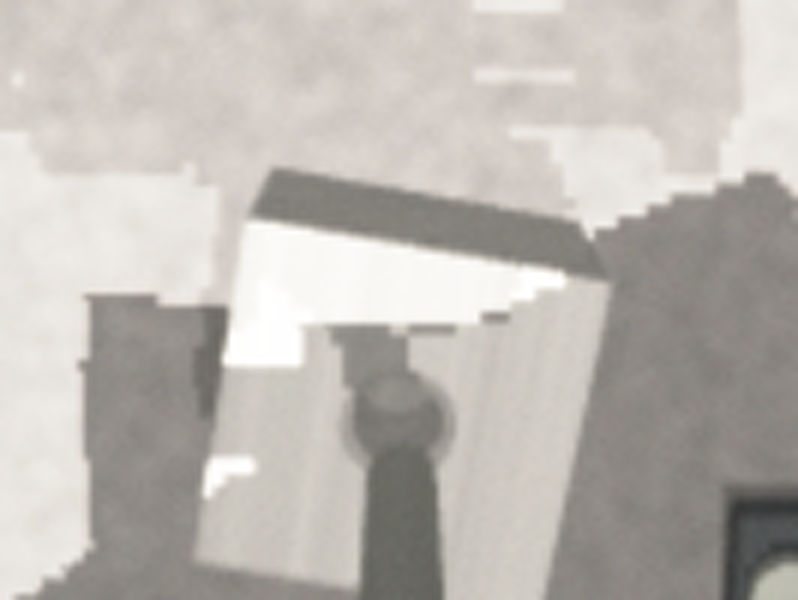

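The wrist crop shows the hole centre at (399,420), where the TCP axis predicted (398,429). The foot's far edge is at (402,447), so I'll shift about 1.5 mm in +y and lower partway.

```bash
python3 -m inch '[[[1.5,-0.5,3,0,0,0,0],[1.5,-0.5,8,0,0,0,0],[1.5,-0.5,13,0,0,0,0],[1.5,-0.5,17,0,0,0,0],[1.5,-0.5,20,0,0,0,0],[1.5,-0.5,23,0,0,0,0],[1.5,-0.5,26,0,0,0,0],[1.5,-0.5,28,0,0,0,0],[1.5,-0.5,30,0,0,0,0],[1.5,-0.5,30,0,0,0,0]]]'
```

```text
t: 7.75
ee_pos: [436.7, 239.6, 134.5]
orientation: [-2.222, -2.22, 0.001]
ft_force: [-0.4, -0.1, -1.2]
width: 21.4
grasp_force: 30.0
```

It has entered cleanly, 10 mm deep with no side load. Continuing.

```bash
python3 -m inch '[[[0,0,4,0,0,0,0],[0,0,8,0,0,0,0],[0,0,12,0,0,0,0],[0,0,15,0,0,0,0],[0,0,17,0,0,0,0],[0,0,18,0,0,0,0],[0,0,19,0,0,0,0],[0,0,20,0,0,0,0],[0,0,20,0,0,0,0]]]'
```

```text
t: 8.65
ee_pos: [436.9, 239.7, 114.7]
orientation: [2.223, 2.22, 0.0]
ft_force: [-0.5, -0.5, -1.0]
width: 21.5
grasp_force: 30.0
```

```bash
python3 -m inch '[[[0,0,0.5,0,0,0,0],[0,0,1,0,0,0,0],[0,0,1.5,0,0,0,0],[0,0,2,0,0,0,0],[0,0,2,0,0,0,0]]]'
```

```text
t: 9.15
ee_pos: [437.5, 240.2, 114.3]
orientation: [2.223, 2.22, 0.003]
ft_force: [-3.5, -0.4, 16.4]
width: 21.2
grasp_force: 30.0
```

The pin is on the floor of the hole, with 16 N upward reaction. Now release and rise.

```bash
python3 -m inch '[[[0,0,-1,0,0,0,0],[0,0,-1.5,0,0,0,40],[0,0,-1.5,0,0,0,60],[0,0,-1.5,0,0,0,60],[0,0,-1.5,0,0,0,60],[0,0,-1.5,0,0,0,60],[0,0,-20,0,0,0,60],[0,0,-50,0,0,0,60],[0,0,-90,0,0,0,60],[0,0,-110,0,0,0,60],[0,0,-110,0,0,0,60]]]'
python3 - <<'E'
from h import *
import pickle
o=status.get_obs(); d={n:optics.get_image(n) for n in ("scene","side","wrist")}; d["obs"]=o; pickle.dump(d,open("d2.pkl","wb"))
def crop(n,x,y,w,h,s): return cv2.resize(d[n]["frame"][y:y+h,x:x+w,::-1],(w*s,h*s),interpolation=cv2.INTER_CUBIC)
c=np.zeros((600,800,3),np.uint8)
c[:,:390]=crop("scene",335,130,65,100,6); c[:,400:790]=crop("side",210,70,65,100,6)
cv2.imwrite("pics/z3.png",c); e=o["ee_pos"];print(e)
for n,(x,y,k) in {"scene":(335,130,0),"side":(210,70,400)}.items():
    p=cam(d[n])@np.r_[e[:2],125,1]; print(n,(p[:2]/p[2]-[x,y]+.4)*6+[k,0])
E
```

```text
t: 10.25
ee_pos: [438.5, 240.5, 225.5]
orientation: [2.221, 2.219, 0.009]
ft_force: [-0.9, -0.1, 0.1]
width: 52.9
grasp_force: 0.0
[438.51015401 240.51357541 225.53900133]
scene [207.9457109  296.55529324]
side [579.786996   260.11476545]
```

View pics/z3.png

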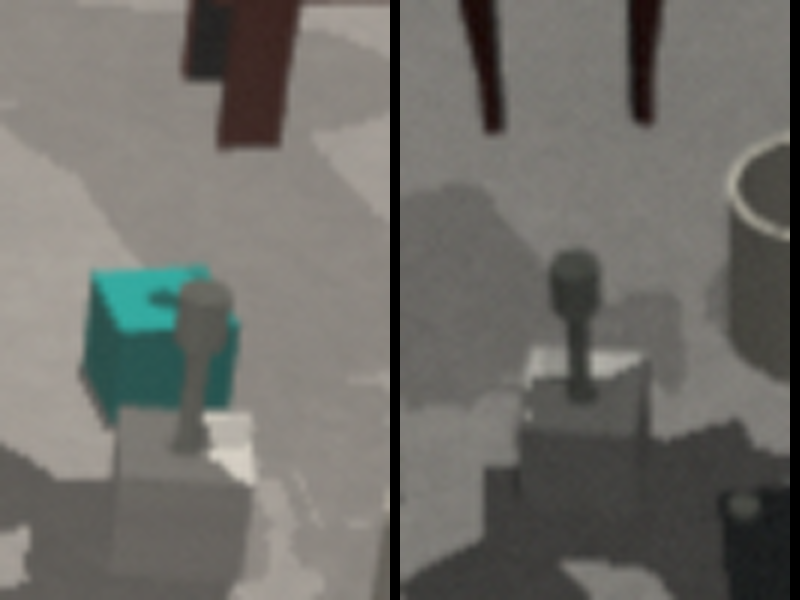

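The pin stands upright in the white block with its head top at (207,290) in the scene crop and (575,258) in the side crop. About 50 mm of shank shows, so it is fully home. Next, close the fingers and go to the +y side of the grip.

```bash
python3 -m inch '[[[-40,14,0,0,0,0,0],[-80,28,0,0,0,0,0],[-120,42,0,0,0,0,0],[-150,53,0,0,0,0,0],[-165,58,0,0,0,0,0],[-165,58,0,0,0,0,0],[-165,58,40,0,0,0,0],[-165,58,80,0,0,0,0],[-165,58,110,0,0,0,0],[-165,58,125,0,0,0,0],[-165,58,130,0,0,0,0],[-165,58,130,0,0,0,0],[-165,58,130,0,0,0,0],[-165,58,130,0,0,0,0]]]'
python3 - <<'E'
from h import *
o=status.get_obs(); r=R.from_rotvec(o["orientation"]); print(o["width"],o["qpos"].round(2) if hasattr(o["qpos"],'round') else o["qpos"]); print(r.as_matrix().round(3))
piv=np.array([617.5,29,95])
def rows(ths,off,rad):
    for th in ths:
        u=np.array([-np.cos(th),-np.sin(th),0]);t=np.array([np.sin(th),-np.cos(th),0])
        print(th,r.inv().apply(piv+rad*u-t*off-o["ee_pos"]).round(1).tolist(),round(-th,2))
rows(np.arange(0,1.36,.05).round(2),21,118)
E
```

```text
t: 11.8
ee_pos: [495.3, 74.9, 93.6]
orientation: [2.222, 2.22, 0.002]
ft_force: [-0.1, 0.3, -0.2]
width: 0.3
grasp_force: 0.0
0.31231034551298814 [0.13 0.48 1.99 0.   0.67 0.13]
[[ 0.001  1.     0.002]
 [ 1.    -0.001  0.   ]
 [ 0.     0.002 -1.   ]]
0.0 [-24.9, 4.3, -1.4] -0.0
0.05 [-30.8, 3.4, -1.4] -0.05
0.1 [-36.8, 2.8, -1.4] -0.1
0.15 [-42.8, 2.5, -1.4] -0.15
0.2 [-48.8, 2.5, -1.4] -0.2
0.25 [-54.8, 2.8, -1.4] -0.25
0.3 [-60.7, 3.3, -1.4] -0.3
0.35 [-66.6, 4.2, -1.4] -0.35
0.4 [-72.5, 5.4, -1.4] -0.4
0.45 [-78.3, 6.9, -1.4] -0.45
0.5 [-84.0, 8.7, -1.4] -0.5
0.55 [-89.7, 10.7, -1.4] -0.55
0.6 [-95.2, 13.1, -1.4] -0.6
0.65 [-100.6, 15.7, -1.4] -0.65
0.7 [-105.8, 18.5, -1.4] -0.7
0.75 [-111.0, 21.7, -1.4] -0.75
0.8 [-115.9, 25.0, -1.4] -0.8
0.85 [-120.7, 28.7, -1.4] -0.85
0.9 [-125.3, 32.5, -1.4] -0.9
0.95 [-129.6, 36.6, -1.4] -0.95
1.0 [-133.8, 40.9, -1.4] -1.0
1.05 [-137.8, 45.4, -1.4] -1.05
1.1 [-141.5, 50.1, -1.4] -1.1
1.15 [-145.0, 55.0, -1.4] -1.15
1.2 [-148.2, 60.0, -1.4] -1.2
1.25 [-151.2, 65.2, -1.4] -1.25
1.3 [-153.9, 70.6, -1.3] -1.3
1.35 [-156.4, 76.0, -1.3] -1.35
```

```bash
python3 -m inch '[[[-10,2,-1,0,0,0,0],[-18,4,-1,0,0,0,0],[-22,4,-1,0,0,0,0],[-25,4,-1,0,0,0,0],[-28,4,-1,0,0,-0.02,0],[-31,3.4,-1,0,0,-0.05,0],[-34,3,-1,0,0,-0.08,0],[-37,2.8,-1,0,0,-0.1,0],[-43,2.5,-1,0,0,-0.15,0],[-49,2.5,-1,0,0,-0.2,0],[-55,2.8,-1,0,0,-0.25,0],[-61,3.3,-1,0,0,-0.3,0],[-61,3.3,-1,0,0,-0.3,0]]]'
```

```text
t: 13.1
ee_pos: [497.9, 13.0, 93.6]
orientation: [1.865, 2.528, -0.001]
ft_force: [0.8, -0.3, -0.8]
width: 0.3
grasp_force: 0.0
```

```bash
cat > rows.py <<'E'
from h import *
import sys
a,b,s,off=map(float,sys.argv[1:5])
o=status.get_obs(); r=R.from_rotvec(o["orientation"]); M=r.as_matrix(); yaw=np.arctan2(M[1,1],M[0,1]); print("yaw",yaw.round(3),"tilt",M[2].round(3),o["ft_force"])
piv=np.array([617.5,29,94])
for th in np.arange(a,b+1e-6,s):
    u=np.array([-np.cos(th),-np.sin(th),0]);t=np.array([np.sin(th),-np.cos(th),0])
    print(round(th,3),r.inv().apply(piv+118*u-t*off-o["ee_pos"]).round(1).tolist(),round(yaw-th,2))
E
python3 rows.py .3 1.35 .05 21
python3 - <<'E'
from h import *
o=status.get_obs(); im=optics.get_image("wrist")
cv2.imwrite("pics/w4.png",cv2.resize(im["frame"][...,::-1],(800,600),interpolation=cv2.INTER_CUBIC))
E
```

```text
yaw 0.3 tilt [-0. -0. -1.] [ 0.8462528  -0.2535928  -0.78872451]
0.3 [0.9, 1.0, -0.4] -0.0
0.35 [-5.0, 0.1, -0.4] -0.05
0.4 [-11.0, -0.5, -0.4] -0.1
0.45 [-16.9, -0.8, -0.4] -0.15
0.5 [-22.9, -0.8, -0.4] -0.2
0.55 [-28.9, -0.5, -0.4] -0.25
0.6 [-34.9, 0.1, -0.4] -0.3
0.65 [-40.8, 1.0, -0.4] -0.35
0.7 [-46.7, 2.1, -0.4] -0.4
0.75 [-52.5, 3.6, -0.4] -0.45
0.8 [-58.2, 5.4, -0.4] -0.5
0.85 [-63.8, 7.4, -0.4] -0.55
0.9 [-69.4, 9.8, -0.4] -0.6
0.95 [-74.8, 12.4, -0.4] -0.65
1.0 [-80.0, 15.2, -0.4] -0.7
1.05 [-85.1, 18.4, -0.4] -0.75
1.1 [-90.1, 21.8, -0.4] -0.8
1.15 [-94.9, 25.4, -0.4] -0.85
1.2 [-99.4, 29.2, -0.4] -0.9
1.25 [-103.8, 33.3, -0.4] -0.95
1.3 [-108.0, 37.6, -0.4] -1.0
1.35 [-112.0, 42.1, -0.4] -1.05
```

View pics/w4.png

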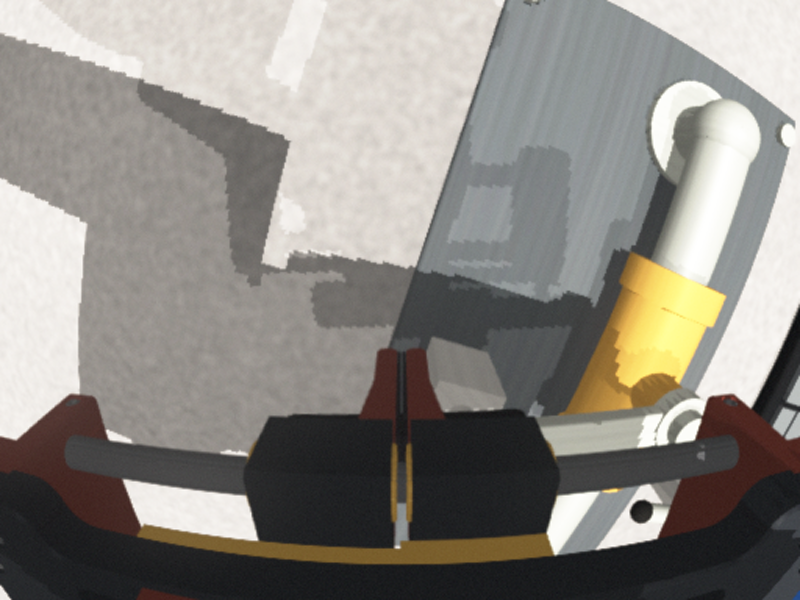

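The picture shows the bar at (600,435) lying level in the tool view, behind the fingers at (400,380), so the handle is turning with the tool. Continue to about 1.2 rad.

```bash
python3 -m inch '[[[-5,0,0,0,0,-0.05,0],[-11,-0.5,0,0,0,-0.1,0],[-17,-0.8,0,0,0,-0.15,0],[-23,-0.8,0,0,0,-0.2,0],[-29,-0.5,0,0,0,-0.25,0],[-35,0,0,0,0,-0.3,0],[-41,1,0,0,0,-0.35,0],[-46.7,2,0,0,0,-0.4,0],[-52.5,3.6,0,0,0,-0.45,0],[-58,5.4,0,0,0,-0.5,0],[-64,7.4,0,0,0,-0.55,0],[-69.4,9.8,0,0,0,-0.6,0],[-75,12.4,0,0,0,-0.65,0],[-80,15,0,0,0,-0.7,0],[-85,18.4,0,0,0,-0.75,0],[-90,21.8,0,0,0,-0.8,0],[-95,25.4,0,0,0,-0.85,0],[-99.4,29,0,0,0,-0.9,0]]]'
python3 rows.py 1.2 1.8 .02 21
```

```text
t: 14.95
ee_pos: [553.0, -72.7, 93.0]
orientation: [-0.578, -3.083, 0.001]
ft_force: [-4.0, 1.4, 2.2]
width: 0.5
grasp_force: 1.9
yaw 1.2 tilt [ 0.004 -0.001 -1.   ] [-4.00907783  1.41742183  2.242213  ]
1.2 [-2.2, 0.2, -1.0] 0.0
1.22 [-4.6, -0.2, -1.0] -0.02
1.24 [-7.0, -0.6, -1.1] -0.04
1.26 [-9.4, -0.9, -1.1] -0.06
1.28 [-11.7, -1.1, -1.1] -0.08
1.3 [-14.1, -1.3, -1.1] -0.1
1.32 [-16.5, -1.5, -1.1] -0.12
1.34 [-18.9, -1.6, -1.1] -0.14
1.36 [-21.3, -1.6, -1.1] -0.16
1.38 [-23.7, -1.7, -1.1] -0.18
1.4 [-26.1, -1.6, -1.1] -0.2
1.42 [-28.5, -1.5, -1.1] -0.22
1.44 [-30.9, -1.4, -1.2] -0.24
1.46 [-33.3, -1.2, -1.2] -0.26
1.48 [-35.7, -1.0, -1.2] -0.28
1.5 [-38.1, -0.7, -1.2] -0.3
1.52 [-40.4, -0.4, -1.2] -0.32
1.54 [-42.8, -0.1, -1.2] -0.34
1.56 [-45.2, 0.4, -1.2] -0.36
1.58 [-47.5, 0.8, -1.2] -0.38
1.6 [-49.9, 1.3, -1.2] -0.4
1.62 [-52.2, 1.9, -1.3] -0.42
1.64 [-54.5, 2.5, -1.3] -0.44
1.66 [-56.8, 3.1, -1.3] -0.46
1.68 [-59.1, 3.8, -1.3] -0.48
1.7 [-61.4, 4.6, -1.3] -0.5
1.72 [-63.7, 5.4, -1.3] -0.52
1.74 [-65.9, 6.2, -1.3] -0.54
1.76 [-68.1, 7.1, -1.3] -0.56
1.78 [-70.3, 8.0, -1.3] -0.58
1.8 [-72.5, 8.9, -1.3] -0.6
```

```bash
python3 -m inch '[[[-2.4,0,0,0,0,-0.02,0],[-5,-0.3,0,0,0,-0.04,0],[-7.2,-0.7,0,0,0,-0.06,0],[-9.6,-0.9,0,0,0,-0.08,0],[-12,-1.1,0,0,0,-0.1,0],[-14,-1.3,0,0,0,-0.12,0],[-16,-1.5,0,0,0,-0.14,0],[-18,-1.5,0,0,0,-0.15,0],[-18,-1.5,0,0,0,-0.15,0]]]'
python3 -m inch '[[[-1.5,0,0,0,0,-0.01,0],[-3,0,0,0,0,-0.02,0],[-4,0,0,0,0,-0.03,0],[-4,0,0,0,0,-0.03,0]]]'
```

```text
t: 15.85
ee_pos: [571.7, -80.8, 93.8]
orientation: [0.347, 3.122, 0.0]
ft_force: [-2.3, -0.7, -1.7]
width: 0.1
grasp_force: 1.3
t: 16.25
ee_pos: [575.4, -81.9, 93.9]
orientation: [0.3, 3.127, -0.0]
ft_force: [-4.1, -2.2, -1.0]
width: 0.3
grasp_force: 1.5
```

```bash
python3 -m inch '[[[-1.5,0,0,0,0,-0.01,0],[-3,0,0,0,0,-0.02,0],[-4,0,0,0,0,-0.03,0],[-4,0,0,0,0,-0.03,0]]]'
```

```text
t: 16.65
ee_pos: [579.4, -82.5, 93.8]
orientation: [0.253, 3.131, -0.0]
ft_force: [-3.5, -0.9, 0.2]
width: 0.5
grasp_force: 1.4
```

```bash
python3 -m inch '[[[-1.5,0,0,0,0,-0.01,0],[-3,0,0,0,0,-0.02,0],[-4,0,0,0,0,-0.03,0],[-4,0,0,0,0,-0.03,0]]]'
```

```text
t: 17.05
ee_pos: [583.2, -83.1, 93.7]
orientation: [0.206, 3.134, -0.0]
ft_force: [-1.9, -1.2, -0.3]
width: 0.3
grasp_force: 1.4
```

```bash
python3 -m inch '[[[-1.5,0,0,0,0,-0.01,0],[-3,0,0,0,0,-0.02,0],[-4,0,0,0,0,-0.03,0],[-4,0,0,0,0,-0.03,0]]]'
```

```text
t: 17.45
ee_pos: [587.1, -83.6, 93.7]
orientation: [0.159, 3.137, 0.0]
ft_force: [-2.6, -2.1, 0.2]
width: 0.6
grasp_force: 1.4
```

```bash
python3 -m inch '[[[-1.5,0,0,0,0,-0.01,0],[-3,0,0,0,0,-0.02,0],[-4,0,0,0,0,-0.03,0],[-4,0,0,0,0,-0.03,0]]]'
```

```text
t: 17.85
ee_pos: [590.0, -84.2, 93.6]
orientation: [-0.111, -3.138, 0.0]
ft_force: [-6.7, -4.0, 2.4]
width: -0.1
grasp_force: 3.4
```

```bash
python3 -m inch '[[[-0.5,0,0,0,0,0,0],[-1,0,0,0,0,0,0],[-1,0,0,0,0,0,0],[-1,0,0,0,0,0,0]]]'
```

```text
t: 18.25
ee_pos: [590.5, -84.3, 93.6]
orientation: [-0.112, -3.137, 0.0]
ft_force: [-8.8, -3.4, 5.0]
width: 0.1
grasp_force: 4.3
```

Contact with the sprung stop. Build the force up gently.

```bash
python3 -m inch '[[[-0.5,0,0,0,0,0,0],[-1,0,0,0,0,0,0],[-1.5,0,0,0,0,0,0],[-1.5,0,0,0,0,0,0],[-1.5,0,0,0,0,0,0]]]'
```

```text
t: 18.75
ee_pos: [591.3, -84.5, 93.6]
orientation: [-0.112, -3.135, 0.0]
ft_force: [-10.7, -4.8, 6.6]
width: 0.5
grasp_force: 5.4
```

```bash
python3 -m inch '[[[-0.7,0,0,0,0,0,0],[-1.4,0,0,0,0,0,0],[-2,0,0,0,0,0,0],[-2,0,0,0,0,0,0],[-2,0,0,0,0,0,0]]]'
```

```text
t: 19.25
ee_pos: [592.4, -84.6, 93.5]
orientation: [-0.111, -3.133, 0.0]
ft_force: [-13.4, -4.5, 9.6]
width: 0.6
grasp_force: 7.0
```

Upward friction is building, so raise the tool a little while adding the last push, then hold.

```bash
python3 -m inch '[[[-0.3,0,-0.4,0,0,0,0],[-0.6,0,-0.8,0,0,0,0],[-0.9,0,-0.8,0,0,0,0],[-0.9,0,-0.8,0,0,0,0]]]'
```

```text
t: 19.65
ee_pos: [592.5, -84.6, 93.6]
orientation: [-0.111, -3.132, 0.0]
ft_force: [-14.6, -4.4, 6.1]
width: 0.3
grasp_force: 7.2
```

```bash
python3 -m inch '[[[-0.4,0,-0.3,0,0,0,0],[-0.4,0,-0.3,0,0,0,0],[-0.4,0,-0.3,0,0,0,0],[-0.4,0,-0.3,0,0,0,0],[-0.4,0,-0.3,0,0,0,0],[-0.4,0,-0.3,0,0,0,0],[-0.4,0,-0.3,0,0,0,0],[-0.4,0,-0.3,0,0,0,0],[-0.4,0,-0.3,0,0,0,0],[-0.4,0,-0.3,0,0,0,0],[-0.4,0,-0.3,0,0,0,0],[-0.4,0,-0.3,0,0,0,0],[-0.4,0,-0.3,0,0,0,0],[-0.4,0,-0.3,0,0,0,0]]]'
```

```text
t: 21.05
ee_pos: [592.5, -84.6, 93.7]
orientation: [-0.111, -3.131, 0.0]
ft_force: [-14.6, -4.9, 4.4]
width: 0.6
grasp_force: 7.3
```

Held at about 15 N for over a second. Back off slowly, rise, and look.

```bash
python3 -m inch '[[[1,0,0,0,0,0,0],[2,0,0,0,0,0,0],[3.5,0,0,0,0,0,0],[5,0,0,0,0,0,0],[8,0,0,0,0,0,0],[15,0,0,0,0,0,0],[25,0,0,0,0,0,0],[40,0,0,0,0,0,0],[40,0,-20,0,0,0,0],[40,0,-60,0,0,0,0],[40,0,-100,0,0,0,0],[40,0,-130,0,0,0,0],[40,0,-130,0,0,0,0],[40,0,-130,0,0,0,0]]]'
python3 - <<'E'
from h import *
w=optics.get_image("wrist")["frame"]; s=optics.get_image("side")["frame"][100:292,200:380]
c=np.zeros((600,800,3),np.uint8); c[:300,:400]=cv2.resize(w,(400,300),interpolation=cv2.INTER_AREA); c[:576,260:800]=cv2.resize(s,(540,576),interpolation=cv2.INTER_CUBIC)
c[:300,:260]=cv2.resize(w,(400,300))[:,140:]; c[300:600,:260]=cv2.resize(optics.get_image("scene")["frame"][180:300,260:364],(260,300),interpolation=cv2.INTER_CUBIC)
cv2.imwrite("pics/end.png",c[...,::-1]); print(status.get_obs()["ft_force"])
E
```

```text
t: 22.45
ee_pos: [556.7, -81.4, 225.4]
orientation: [0.113, 3.137, -0.0]
ft_force: [-0.4, 0.1, -0.8]
width: 0.3
grasp_force: 0.0
[-0.27257228  0.36066494 -0.16354414]
```

View pics/end.png

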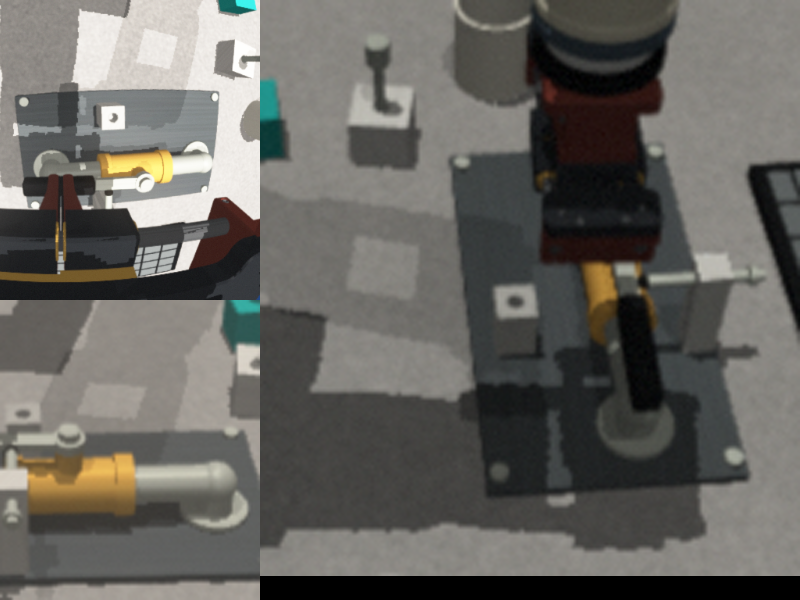

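The final picture shows the handle across the pipe with its bar on the plunger tip at (642,280). The lock hole is empty at (515,300), and the pin is standing in the white block at (378,75).

```bash
python3 -c "from workcell import ctrl; print(ctrl.close_job())"
```

```text
the job is handed in; nothing more can be done
None
```

The job is handed in: the pin stands fully home in the white parking block, and the valve handle was then turned and pressed at about 15 N for 1.4 s, with readings staying under about 18 N, and left bearing on its stop; the mug, can and wrench were not touched.

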